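# Snap the cover onto the loaded lock case and keep it pressed

## Robot

A 6-joint arm with a two-finger parallel gripper is mounted at the origin on a cart in front of the work surface, level with it; the furniture and walls round the work are solid. World frame = base frame: x ahead of the robot, y to its left, z up, the work surface at z = 0. Lengths are in m, angles in degrees, forces in N, time in s.
With the tool pointing down it reaches from about 0.3 to 0.875 m from the base axis. Payload 6.4 kg.
Tool frame: the origin (TCP) lies between the finger pads; the fingertips stand 17 mm ahead of it and the grasp point (between the pads) lies 2 mm behind it (tip_reach is the z of the fingertips in the tool frame, in m); z points along the fingers, x is the direction in which the jaws open and shut, and the axes are right-handed (so a half turn about z gives the same grasp; the last joint's range is limited). The gripper opens to 88 mm and grips with 3 to 60 N. Pads are 18 mm wide; open, the fingers measure 123 mm over their backs; the gripper's body (75 mm by 187 mm) begins 45 mm behind the grasp point.
Start: joints at [-84.242, 10.359, 92.074, -0, 77.567, -11.82], TCP at [0.174, -0.548, 0.256] pointing down, gripper open.
Joint ranges: [-171.53, 171.53], [-51.25, 118.39], [17.06, 147.69], [-65.23, 245.23], [0, 150.52], [-178.68, 178.68]. Speed limits (degrees/s): [147.25, 147.25, 172.46, 180, 180, 180].

## Interface

Orientations are given as [roll, pitch, yaw] about the fixed x, y, z axes, in that order (R = Rz(yaw) Ry(pitch) Rx(roll)).
In Python, from cell import get_state, grab_frame, calibration, close_job, tip_reach gives the robot as it stands. The module is installed in compiled form; this text tells all that it offers.
- The arm moves only by the tool apply_moves, never from a script. Its argument "plan" is one flat list of numbers, 4 for each row, row after row: the shift along the tool's x, y, z in cm, then the turn about the tool's z in degrees. A call has 1 to 5 rows; each row shifts and turns the pose as measured when the row begins, along the tool's axes as they then stand; what a row does not reach is not made up. A row lasts 1/12 s, in which the tool goes at most 41.7 mm and 7.16 degrees, less where a joint would pass 70% of its speed; a pose out of reach is approached as far as the arm can. A call with a gripper value outside its range is refused whole. "grip" is the opening, from 0 (shut) to 1 (fully open), set as the call begins (left out, the last holds). The fingers move at their own pace and stop on an object; "grip_force" is the grip in N (left out, the last holds). Time passes only in rows, so rows that do not move let the fingers close. It gives the time, the measured TCP pose, the force and the opening at its end, in the units of the state.
- get_state(): the state, without advancing time (a new reading comes with each control period).
- grab_frame(name): name is "scene" or "top" or "wrist"; returns (picture, depth): 420x560x3 uint8, red, green, blue; 420x560 float32, m along the optical axis (not along the pixel's ray), 0 where there is no reading.
- calibration(name): a dict with "fx", "fy", "cx", "cy" (pixels), "k1" (the pictures are not rectified: a ray, as slopes to the right and down, at radius r is drawn at 1 + k1 r^2 times it, then the intrinsics apply), "R" (3x3) and "t" (3): a world point X has camera coordinates R X + t; the wrist camera has in their place "hand_eye" (4x4, takes a point from camera to tool coordinates, whose origin is the TCP and whose axes are the tool frame's). Camera axes: x right, y down, z forward; pixel columns grow to the right and rows downward; lengths in m; the calibration is good to about 2 mm. A picture is of the moment at which its call begins: read the wrist's pose just before it. calibration takes no time and is no camera call.
- close_job(): hands the job in, once; it reports no verdict.
The state is a dict: "t": time; "joint_positions": joint angles; "joint_velocities": joint speeds; "joint_efforts": joint torques, N m; "eef_pos": TCP position; "ee_rot": TCP orientation; "contact_force": force on the tool from outside, world axes, zero at the start; "torque": the same for the moment, N m; "width": opening from 0.0 (shut) to 1.0 (fully open).
Only numpy, scipy, OpenCV 4.12 (cv2) and the standard library are available. Lean on these libraries where they do the work, as an engineer would, in place of code of your own. Each camera call takes 0.05 s, during which the arm holds its last target.

## Task

Two open lock cases sit on the fitting board: one has its lock cylinder inside, the other still has only its flat packing block. Pick up the loose metal cover by its knob, set it square and centred between the two spring clips of the case that holds the lock cylinder, and press it down until both rounded ends snap under the clips and it lies flat on the case all round. Do not let go or ease off: finish while still pressing the cover firmly down on its seat; leave the other case open and everything else where it is.

Things in the scene. Friction and masses are not known exactly. Their poses are not given: they have to be found in the camera images.
- cover: loose aluminium cover, about 0.12 kg, 100 mm long (its x, ends rounded, 3 mm radius) x 62 mm wide (its y) x 6 mm thick, with a fixed knob on its middle: 34 mm (along x) x 16 mm (along y), top 32 mm above the underside. Origin at the centre of its underside, z up; a half turn makes no difference. Starts flat on the bench right of the board
- case_left: open-topped dark steel lock case fixed on the board, outer 90 (its x) x 66 (its y) x 22 mm, walls 4 mm, the left one (board's +y side, centres 100 mm apart); origin at the centre of its underside, 12 mm above the bench, z up. Its flat rim, 22 mm above the origin (34 mm above the bench), is the seat of the cover. A sprung clip stands at each x end
- case_right: open-topped dark steel lock case fixed on the board, outer 90 (its x) x 66 (its y) x 22 mm, walls 4 mm, the right one (board's -y side, centres 100 mm apart); origin at the centre of its underside, 12 mm above the bench, z up. Its flat rim, 22 mm above the origin (34 mm above the bench), is the seat of the cover. A sprung clip stands at each x end
- clip_left_near (a joint): sprung steel clip, 26 mm wide, at the -x end of case_left; value = outward spread in m, 0 at rest, up to 0.012, springs back. At rest its round nose (3 mm radius) is centred 50 mm from the case's centre, 30.5 mm above the case's origin; above it a 40 degree lead-in ramp, 56 mm from the centre at its top; top 44 mm above that origin
- clip_left_far (a joint): sprung steel clip, 26 mm wide, at the +x end of case_left; value = outward spread in m, 0 at rest, up to 0.012, springs back. At rest its round nose (3 mm radius) is centred 50 mm from the case's centre, 30.5 mm above the case's origin; above it a 40 degree lead-in ramp, 56 mm from the centre at its top; top 44 mm above that origin
- clip_right_near (a joint): sprung steel clip, 26 mm wide, at the -x end of case_right; value = outward spread in m, 0 at rest, up to 0.012, springs back. At rest its round nose (3 mm radius) is centred 50 mm from the case's centre, 30.5 mm above the case's origin; above it a 40 degree lead-in ramp, 56 mm from the centre at its top; top 44 mm above that origin
- clip_right_far (a joint): sprung steel clip, 26 mm wide, at the +x end of case_right; value = outward spread in m, 0 at rest, up to 0.012, springs back. At rest its round nose (3 mm radius) is centred 50 mm from the case's centre, 30.5 mm above the case's origin; above it a 40 degree lead-in ramp, 56 mm from the centre at its top; top 44 mm above that origin
- lock_cylinder: nickel-coloured profile lock cylinder on its side, pear-shaped section, 33 (its x) x 63 (its y) x 17 mm, lying in the middle of one of the two cases, below the rim; origin at the centre of its underside. Its case is the one to close
- packing_block: plain grey plastic packing block, 62 x 32 x 14 mm, lying in the middle of the other case, below the rim; origin at the centre of its underside
- board: wooden fitting board, fixed to the bench, 160 (its x) x 206 (its y) x 12 mm, carrying the two cases; origin at the centre of its underside, z up. A cover pushed down meets the ramps about 11 mm above its seat, spreads both clips by 3 mm against a push rising to some 10 to 15 N, then the clips snap in over its end lips, the push drops and it falls the last 4 mm to the seat
- bench_vice: fixed bench vice behind the gap between the board and the cover, 178 mm high, about 160 mm wide; its screw handle reaches 160 mm from the origin towards the robot and stands 170 mm above the bench: carry things round it on the robot side. Origin under the middle of its foot
- padlock_lying: bystander: padlock lying flat, 67 x 44 x 18 mm; origin at the centre of its underside
- loupe: bystander: black eye loupe standing on its rim, 36 mm across, 34 mm high; origin at the centre of its underside
- door_knob: bystander: nickel door knob standing on its round rose, 54 mm across, 58 mm high; origin at the centre of its underside
Things that resemble listed ones, but are neither listed nor needed, are in the scene too. Leave any green look-alike of the lock_cylinder alone.

How it is judged (in metres and radians):
On the way, in this order (a step that is already met when the one before it is completed fails the run):
1. the cover is lifted clear of the bench and the clips (height (world z) of cover above 0.06 m), for 0.1 s.
2. the cover has snapped down onto the case that holds the lock cylinder (((horizontal distance between lock_cylinder and case_left below 0.03 m and horizontal distance between cover and case_left below 0.006 m and z of cover in the frame of case_left between 0.019 and 0.0245 m and angle between the x axis of cover and the x axis of case_left, either way round below 0.12 rad and angle between cover's own z axis and vertical below 0.05 rad) or (horizontal distance between lock_cylinder and case_right below 0.03 m and horizontal distance between cover and case_right below 0.006 m and z of cover in the frame of case_right between 0.019 and 0.0245 m and angle between the x axis of cover and the x axis of case_right, either way round below 0.12 rad and angle between cover's own z axis and vertical below 0.05 rad))), for 0.2 s.
At the end, for the whole second after the job is handed in: The cover lies on the case that holds the lock cylinder: underside within 2.5 mm above the rim, level within 3 degrees, centred within 6 mm, square within 7 degrees; the fingers are on it and it bears on the case with more than 5 N (its own weight is under 2 N), at rest, for the whole last second (((horizontal distance between lock_cylinder and case_left below 0.03 m and horizontal distance between cover and case_left below 0.006 m and z of cover in the frame of case_left between 0.019 and 0.0245 m and angle between the x axis of cover and the x axis of case_left, either way round below 0.12 rad and angle between cover's own z axis and vertical below 0.05 rad and contact force between cover and case_left above 5 N and contact force between the fingers and cover above 3 N and linear speed of cover below 0.02 m/s) or (horizontal distance between lock_cylinder and case_right below 0.03 m and horizontal distance between cover and case_right below 0.006 m and z of cover in the frame of case_right between 0.019 and 0.0245 m and angle between the x axis of cover and the x axis of case_right, either way round below 0.12 rad and angle between cover's own z axis and vertical below 0.05 rad and contact force between cover and case_right above 5 N and contact force between the fingers and cover above 3 N and linear speed of cover below 0.02 m/s))); the arm keeps its last pose, push and grip.
It fails at once if the cover is put on the case with the packing block ((horizontal distance between lock_cylinder and case_left below 0.03 m and (horizontal distance between cover and case_right below 0.03 m and z of cover in the frame of case_right below 0.026 m)) or (horizontal distance between lock_cylinder and case_right below 0.03 m and (horizontal distance between cover and case_left below 0.03 m and z of cover in the frame of case_left below 0.026 m))).
It fails at once if the lock cylinder or the packing block is taken out or pushed about (distance of any of lock_cylinder, packing_block from where it was at the start of the episode above 0.02 m).
It fails at once if a bystander is disturbed (distance of any of padlock_lying, loupe, door_knob from where it was at the start of the episode above 0.03 m).
It also fails if it takes over 43 s, if anything falls off the work surface, if the arm or the gripper's body presses on something with over 40 N, if the wrist force passes 120 N, or if a joint passes its speed limit or range.

## Working session

There is one attempt and no reset: what is moved stays moved. The work goes in short steps, Python scripts to look and compute and a tool call to move; the robot and the scene stay as the last step left them, time stands still between calls to the robot, and variables do not carry over. Pictures are saved under pics/ and viewed, and the job is handed in when it is done.

Besides the shell and the picture viewer there is one more tool, called as name(argument=value, ...) on one line, values as JSON. apply_moves: Moves the arm, as the interface text tells. Its arguments: {"type":"object","properties":{"plan":{"type":"array","items":{"type":"number"}},"grip":{"type":"number"},"grip_force":{"type":"number"}},"required":["plan"]}

```bash
mkdir -p pics && python3 - <<'E'
from cell import *
import cv2,numpy as np,pickle
s=get_state(); print(s)
for n in ["scene","top"]:
    p,d=grab_frame(n); cv2.imwrite(f"pics/{n}0.png",p[:,:,::-1]); np.savez(f"{n}0.npz",p=p,d=d)
    print(n,calibration(n))
print(calibration("wrist"),tip_reach)
E
```

```text
{'t': 0.0, 'joint_positions': array([-8.42425408e+01,  1.03992987e+01,  9.21289449e+01, -2.38250587e-04,
        7.75667599e+01, -1.18187303e+01]), 'joint_velocities': array([ 0.02565739,  0.04095148, -0.08947645, -0.11711768, -0.09995736,
       -0.0242687 ]), 'joint_efforts': array([ 1.05055435e-03, -4.33867121e+01, -3.41847217e+01,  7.02546607e-02,
        3.85735813e-02, -1.76814842e-04]), 'eef_pos': array([ 0.17361441, -0.54765865,  0.25485844]), 'ee_rot': array([-1.79980769e+02,  9.30371565e-02, -7.24237434e+01]), 'contact_force': array([0.78212421, 0.0219887 , 0.09784241]), 'torque': array([ 0.025167  ,  0.03345626, -0.00388791]), 'width': 1.0005674534087678}
scene {'fx': 393.81359231303446, 'fy': 393.81359231303446, 'cx': 282.58029299772227, 'cy': 211.45479872688782, 'k1': -0.06198100615454642, 'R': array([[-0.81016145, -0.58569935,  0.02438646],
       [-0.3358773 ,  0.42969931, -0.83817954],
       [ 0.48044236, -0.68725161, -0.54484894]]), 't': array([0.39068909, 0.21178414, 0.73055199])}
top {'fx': 383.6728891289126, 'fy': 383.6728891289126, 'cx': 269.9503748125935, 'cy': 209.44265505401023, 'k1': -0.08451854798500383, 'R': array([[ 0.02265865, -0.99966744,  0.01231226],
       [-0.99734789, -0.02345465, -0.06889896],
       [ 0.06916483, -0.01071845, -0.99754766]]), 't': array([-0.00863266,  0.49440498,  0.85321737])}
{'fx': 321.4737443652481, 'fy': 321.4737443652481, 'cx': 282.52345713518724, 'cy': 208.40533457872652, 'k1': -0.008024230860411884, 'hand_eye': array([[ 9.99999986e-01,  1.94901343e-06,  1.66994732e-04,
        -2.59040021e-05],
       [-5.13254302e-05,  9.55125870e-01,  2.96200220e-01,
        -7.72734851e-02],
       [-1.58923691e-04, -2.96200224e-01,  9.55125857e-01,
        -1.28578351e-01],
       [ 0.00000000e+00,  0.00000000e+00,  0.00000000e+00,
         1.00000000e+00]])} 0.017
```

View pics/scene0.png

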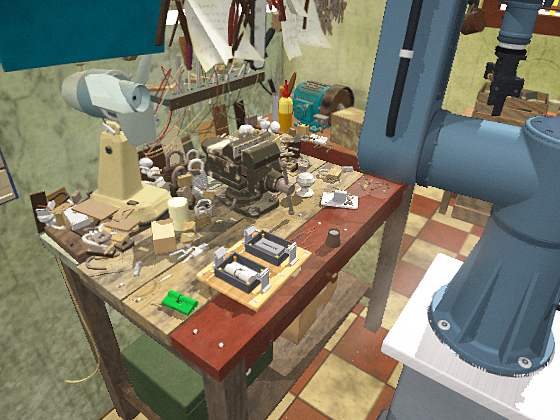

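View pics/top0.png

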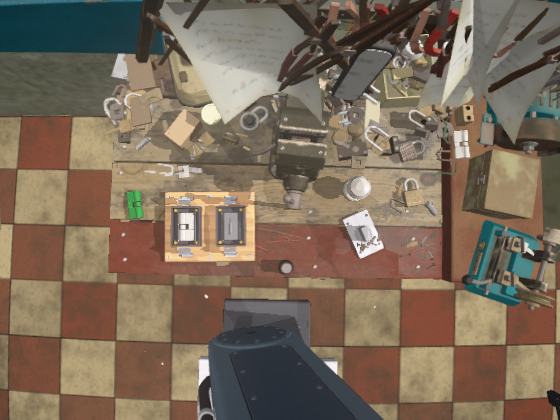

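```bash
cat > h.py <<'E'
import numpy as np,cv2
from cell import calibration
from scipy.spatial.transform import Rotation as Ro
def ray(c,u,v):
    K=np.array([[c['fx'],0,c['cx']],[0,c['fy'],c['cy']],[0,0,1.]])
    q=cv2.undistortPoints(np.array([[[u,v]]],float),K,np.array([c['k1'],0,0,0,0.]))[0,0]
    return np.array([q[0],q[1],1.])
def wcal(s):
    c=dict(calibration('wrist'));H=c['hand_eye']
    Rt=Ro.from_euler('xyz',s['ee_rot'],degrees=True).as_matrix()
    Rc=Rt@H[:3,:3]; o=Rt@H[:3,3]+s['eef_pos']
    c['R']=Rc.T;c['t']=-Rc.T@o
    return c
def onplane(c,u,v,z):
    r=c['R'].T@ray(c,u,v);o=-c['R'].T@c['t']
    return o+r*(z-o[2])/r[2]
def pt(c,u,v,d):
    return c['R'].T@(ray(c,u,v)*d-c['t'])
def proj(c,X):
    K=np.array([[c['fx'],0,c['cx']],[0,c['fy'],c['cy']],[0,0,1.]])
    return cv2.projectPoints(np.array([X],float),cv2.Rodrigues(c['R'])[0],c['t'],K,np.array([c['k1'],0,0,0,0.]))[0][0,0]
E
python3 - <<'E'
from h import *
f=np.load('top0.npz');p=f['p'];d=f['d'];c=calibration('top')
a=p[180:280,110:270][:,:,::-1];cv2.imwrite('pics/topA.png',cv2.resize(a,None,fx=5,fy=5,interpolation=cv2.INTER_CUBIC))
a=p[160:280,270:430][:,:,::-1];cv2.imwrite('pics/topB.png',cv2.resize(a,None,fx=5,fy=5,interpolation=cv2.INTER_CUBIC))
f=np.load('scene0.npz');a=f['p'][130:320,150:370][:,:,::-1];cv2.imwrite('pics/scA.png',cv2.resize(a,None,fx=3,fy=3,interpolation=cv2.INTER_CUBIC))
for n,u,v in [('caseL',185,226),('caseR',231,226),('cover',363,234),('loupe',286,267),('dknob',357,188),('vice',293,200)]:
    print(n,onplane(c,u,v,0.03).round(3),pt(c,u,v,d[v,u]).round(3))
E
```

```text
caseL [0.452 0.192 0.03 ] [0.452 0.192 0.027]
caseR [0.455 0.089 0.03 ] [0.455 0.089 0.027]
cover [ 0.443 -0.207  0.03 ] [ 0.443 -0.206  0.033]
loupe [ 0.367 -0.036  0.03 ] [ 0.367 -0.035  0.033]
dknob [ 0.547 -0.193  0.03 ] [ 0.543 -0.186  0.058]
vice [ 0.516 -0.048  0.03 ] [ 0.508 -0.042  0.118]
```

View pics/topA.png

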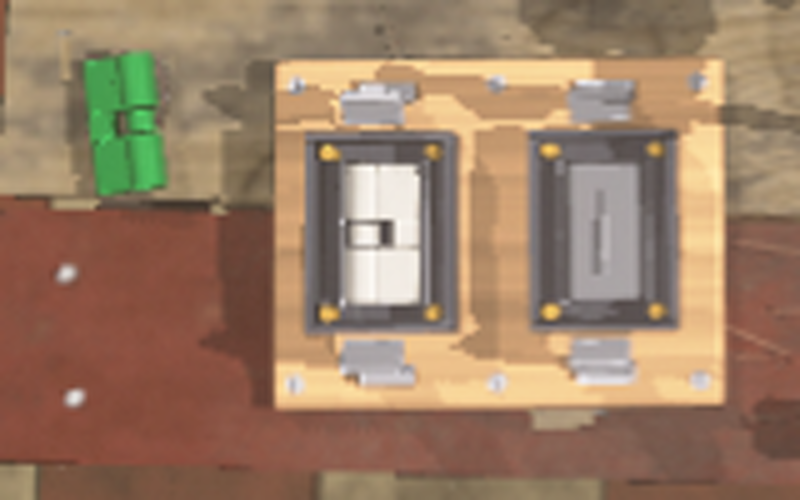

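View pics/topB.png

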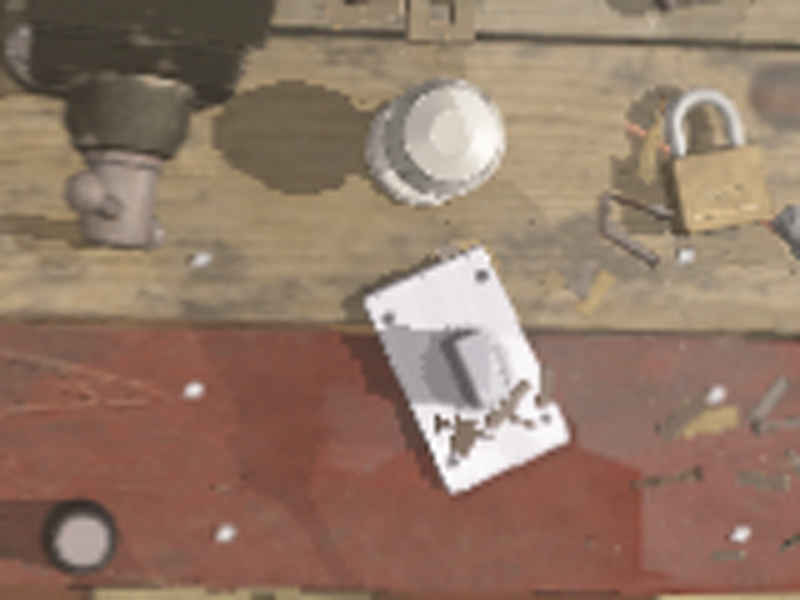

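View pics/scA.png

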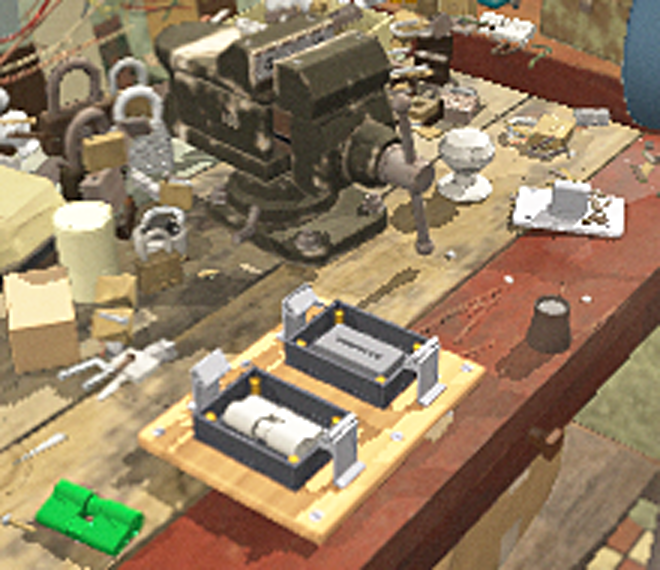

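```bash
python3 - <<'E'
from h import *
c=calibration('top')
P=[onplane(c,270+a/5-.4,160+b/5-.4,.006)[:2] for a,b in [(365,298),(487,247),(570,437),(453,493)]]
P=np.array(P);print(P.round(4),P.mean(0))
v=(P[0]+P[1]-P[2]-P[3])/2;print('L',np.linalg.norm(v),'yaw',np.degrees(np.arctan2(v[1],v[0])));v=(P[1]+P[2]-P[0]-P[3])/2;print('W',np.linalg.norm(v),np.degrees(np.arctan2(v[1],v[0])))
for o in [[(305,132),(458,132),(458,330),(305,330)],[(530,132),(680,132),(678,328),(530,330)]]:
    P=np.array([onplane(c,110+a/5-.4,180+b/5-.4,.034)[:2] for a,b in o]);print(P.mean(0))
    v=(P[0]+P[1]-P[2]-P[3])/2;print('L',np.linalg.norm(v),'yaw',np.degrees(np.arctan2(v[1],v[0])));v=(P[1]+P[2]-P[0]-P[3])/2;print('W',np.linalg.norm(v),np.degrees(np.arctan2(v[1],v[0])))
o=[(275,60),(725,60),(725,408),(273,408)]
P=np.array([onplane(c,110+a/5-.4,180+b/5-.4,.012)[:2] for a,b in o]);print('board',P.mean(0))
v=(P[0]+P[1]-P[2]-P[3])/2;print('L',np.linalg.norm(v),'yaw',np.degrees(np.arctan2(v[1],v[0])));v=(P[1]+P[2]-P[0]-P[3])/2;print('W',np.linalg.norm(v),np.degrees(np.arctan2(v[1],v[0])))
E
```

```text
[[ 0.4766 -0.1653]
 [ 0.5016 -0.2222]
 [ 0.4145 -0.2617]
 [ 0.3878 -0.2072]] [ 0.44512975 -0.21412143]
L 0.09690557600202333 yaw 24.849821654777106
W 0.06135640997960463 -65.14667636290828
[0.45262641 0.18889825]
L 0.08797563686713725 yaw 2.0728234373576337
W 0.06837592610195117 -88.59138935244923
[0.45524555 0.08964062]
L 0.08737167957328272 yaw 1.3717737959370735
W 0.06613965628251606 -88.25826013079833
board [0.45327979 0.13983353]
L 0.15863496778769812 yaw 1.6872975860286235
W 0.2061430296189422 -88.61557218399612
```

```bash
cat >> h.py <<'E'
def delta(s,target,yaw=None):
    Rt=Ro.from_euler('xyz',s['ee_rot'],degrees=True).as_matrix()
    d=Rt.T@(np.array(target)-s['eef_pos'])
    y=None
    if yaw is not None:
        xx=Rt[:,0]; y=-(yaw-np.degrees(np.arctan2(xx[1],xx[0]))); y=(y+180)%360-180
    return d*100,y
E
python3 - <<'E'
from h import *
from cell import get_state
s=get_state()
print(delta(s,[.445,-.214,.22],-65.1))
f=np.load('top0.npz');d=f['d'];c=calibration('top')
m=[]
for u in range(255,360,1):
    for v in range(90,215,1):
        if d[v,u]>0:
            X=pt(c,u,v,d[v,u])
            if X[2]>.09 and X[2]<.3: m.append((X[0],X[1],X[2]))
m=np.array(m);i=np.argsort(m[:,0]);print(m[i[:12]].round(3)); 
E
```

```text
(array([-23.61092919, -35.9485323 ,   3.54007613]), np.float64(-7.3212924953165555))
[[ 0.491 -0.052  0.104]
 [ 0.491 -0.044  0.099]
 [ 0.491 -0.05   0.101]
 [ 0.491 -0.048  0.1  ]
 [ 0.491 -0.042  0.097]
 [ 0.491 -0.046  0.098]
 [ 0.492 -0.037  0.11 ]
 [ 0.492 -0.041  0.111]
 [ 0.492 -0.035  0.108]
 [ 0.492 -0.039  0.11 ]
 [ 0.492 -0.043  0.111]
 [ 0.492 -0.045  0.11 ]]
```

apply_moves(plan=[-2.2,-3.3,0.3,0,-2.2,-3.3,0.3,0,-2.2,-3.3,0.3,0,-2.2,-3.3,0.3,0,-2.2,-3.3,0.3,0], grip=0.6)

```text
t: 0.52
eef_pos: [0.2963, -0.3932, 0.2372]
ee_rot: [179.9, 0.1, -73.1]
contact_force: [-0.6, -0.4, -1.1]
width: 0.652
```

apply_moves(plan=[-2.2,-3.3,0.3,0,-2.2,-3.3,0.3,0,-2.2,-3.3,0.3,0,-2.2,-3.3,0.3,0,-2.2,-3.3,0.3,0])

```text
t: 0.93
eef_pos: [0.4257, -0.2307, 0.2204]
ee_rot: [179.9, 0.2, -73.3]
contact_force: [0.6, -0.3, 0.0]
width: 0.598
```

```bash
python3 - <<'E'
from h import *
from cell import get_state
s=get_state()
print(s['t'],s['eef_pos'],s['ee_rot'],s['joint_positions'],s['width'],delta(s,[.445,-.214,.22],-65.1))
E
```

```text
0.9333 [ 0.42566796 -0.23072656  0.2204212 ] [179.8892445    0.20661014 -73.28587124] [-4.25470716e+01  7.91107235e-01  1.06759371e+02  1.09023373e-02
  7.26837144e+01  3.07353337e+01] 0.5976489051227878 (array([-1.04584755, -2.332664  ,  0.04138276]), np.float64(-8.18587124251377))
```

apply_moves(plan=[-1.0,-2.3,0,-4,0,0,0,-4.2,0,0,0,0])

```text
t: 1.18
eef_pos: [0.4483, -0.2055, 0.2186]
ee_rot: [180.0, 0.5, -64.2]
contact_force: [-0.1, 0.2, -1.3]
width: 0.602
```

```bash
python3 - <<'E'
from h import *
from cell import *
s=get_state()
p,d=grab_frame('wrist');np.savez('w1.npz',p=p,d=d,pos=s['eef_pos'],rot=s['ee_rot'])
cv2.imwrite('pics/w1.png',p[:,:,::-1]);print(s['eef_pos'],s['ee_rot'])
E
```

```text
[ 0.44832302 -0.20545933  0.21864457] [179.95543327   0.46063516 -64.23819407]
```

View pics/w1.png

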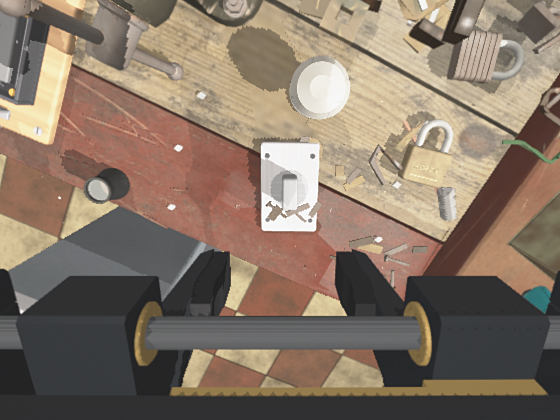

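```bash
python3 - <<'E'
from h import *
f=np.load('w1.npz');p=f['p'];d=f['d'];s=dict(eef_pos=f['pos'],ee_rot=f['rot']);c=wcal(s)
cv2.imwrite('pics/w1z.png',cv2.resize(p[125:245,240:345][:,:,::-1],None,fx=5,fy=5,interpolation=cv2.INTER_CUBIC))
print('depth plate',[pt(c,u,v,d[v,u]).round(4) for u,v in [(270,180),(300,165),(312,190),(290,180),(290,190)]])
m=cv2.inRange(p,(175,175,175),(255,255,255));m[:130]=0;m[245:]=0;m[:,:250]=0;m[:,335:]=0
k=max(cv2.findContours(m,cv2.RETR_EXTERNAL,cv2.CHAIN_APPROX_NONE)[0],key=cv2.contourArea)
r=cv2.minAreaRect(k);b=cv2.boxPoints(r);print(r,b)
P=np.array([onplane(c,u,v,.006)[:2] for u,v in b]);print(P.round(4),P.mean(0));
for i in range(2): 
  v=(P[i]+P[(i+1)%4]-P[(i+2)%4]-P[(i+3)%4])/2;print(np.linalg.norm(v),np.degrees(np.arctan2(v[1],v[0])))
print('tool proj',proj(c,s['eef_pos']))
E
```

```text
depth plate [array([ 0.4448, -0.1903,  0.006 ]), array([ 0.4735, -0.2123,  0.0053]), array([ 0.4547, -0.2363,  0.0059]), array([ 0.459 , -0.2071,  0.031 ]), array([ 0.45  , -0.2114,  0.0325])]
((289.32763671875, 186.44544982910156), (58.3755989074707, 88.16531372070312), 1.1691392660140991) [[259.24646 229.92337]
 [261.04535 141.77643]
 [319.4088  142.96753]
 [317.60992 231.11447]]
[[ 0.3871 -0.2038]
 [ 0.4776 -0.1646]
 [ 0.5031 -0.22  ]
 [ 0.4148 -0.2641]] [ 0.44566784 -0.21314521]
0.06364250649511698 114.67721671068102
0.09856793183972719 24.982731701410188
tool proj [282.2938066  287.16937781]
```

View pics/w1z.png

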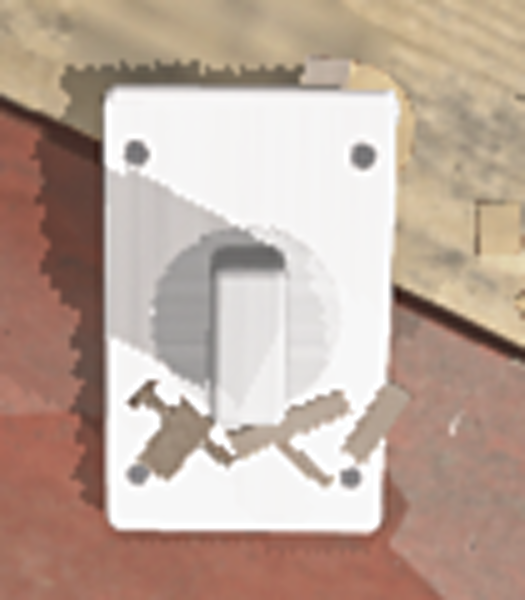

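```bash
python3 - <<'E'
from h import *
f=np.load('w1.npz');s=dict(eef_pos=f['pos'],ee_rot=f['rot']);c=wcal(s)
for z,o in [(.032,[(214,268),(286,268),(285,425),(217,425)]),(.006,[(104,88),(397,90),(382,533),(106,533)])]:
    P=np.array([onplane(c,240+a/5-.4,125+b/5-.4,z)[:2] for a,b in o]);print(P.mean(0))
    for i in range(2): 
      v=(P[i]+P[(i+1)%4]-P[(i+2)%4]-P[(i+3)%4])/2;print(np.linalg.norm(v),np.degrees(np.arctan2(v[1],v[0])))
print(delta(s,[.4455,-.2135,.075],-65.1))
E
```

```text
[ 0.44592904 -0.21313412]
0.032838964452814846 26.496594038914637
0.014167997713213398 -64.1139803911537
[ 0.44514992 -0.21305871]
0.09936131875608109 25.28712082056544
0.061974226841941364 -64.3110204116782
(array([ 0.7169166 ,  0.59254647, 14.3596226 ]), np.float64(0.8618059293144142))
```

apply_moves(plan=[0.7,0.55,3.0,0.6,0,0,3.5,0,0,0,3.5,0,0,0,3.0,0,0,0,1.0,0])

```text
t: 1.65
eef_pos: [0.4477, -0.2199, 0.0789]
ee_rot: [-179.7, -0.3, -66.1]
contact_force: [-0.8, 1.2, 0.6]
width: 0.602
```

```bash
python3 - <<'E'
from h import *
from cell import *
s=get_state();print(s['eef_pos'],s['ee_rot'],delta(s,[.4455,-.2133,.025],-64.8))
p,d=grab_frame('wrist');cv2.imwrite('pics/w2.png',p[:,:,::-1])
E
```

```text
[ 0.44770937 -0.21992248  0.07890637] [-179.73365428   -0.2564416   -66.07000212] (array([-0.71905872, -0.04163001,  5.38772446]), np.float64(-1.270002117259395))
```

View pics/w2.png

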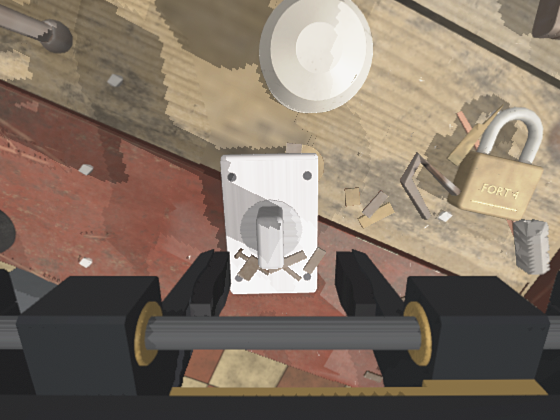

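apply_moves(plan=[-0.7,0,1.0,-1.2,0,0,1.0,0,0,0,0.5,0,0,0,0,0])

```text
t: 2.03
eef_pos: [0.443, -0.2163, 0.0522]
ee_rot: [-179.8, -0.1, -65.5]
contact_force: [0.4, 0.1, -0.3]
width: 0.6
```

```bash
python3 - <<'E'
from h import *
from cell import *
s=get_state();print(s['eef_pos'],s['ee_rot'],delta(s,[.4455,-.2133,.025],-64.8))
p,d=grab_frame('wrist');cv2.imwrite('pics/w3.png',cv2.resize(p[130:370,180:400][:,:,::-1],None,fx=2.5,fy=2.5));np.savez('w3.npz',p=p,d=d,pos=s['eef_pos'],rot=s['ee_rot'])
E
```

```text
[ 0.44296438 -0.21630879  0.05219529] [-1.79827394e+02 -1.38111860e-01 -6.55379532e+01] (array([-0.17542837, -0.34719961,  2.72017253]), np.float64(-0.737953173812059))
```

View pics/w3.png

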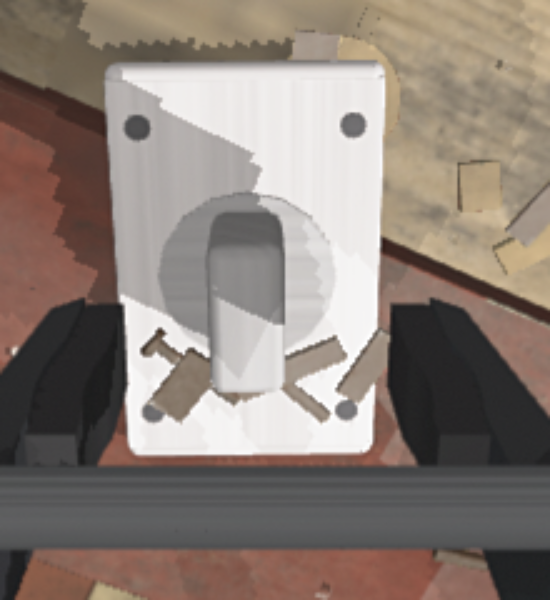

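```bash
python3 - <<'E'
from h import *
f=np.load('w3.npz');s=dict(eef_pos=f['pos'],ee_rot=f['rot']);c=wcal(s)
for z,o in [(.032,[(207,243),(285,245),(283,390),(212,390)]),(.006,[(105,64),(385,62),(373,455),(129,456)])]:
    P=np.array([onplane(c,180+a/2.5-.3,130+b/2.5-.3,z)[:2] for a,b in o]);print(P.mean(0))
    for i in range(2): 
      v=(P[i]+P[(i+1)%4]-P[(i+2)%4]-P[(i+3)%4])/2;print(np.linalg.norm(v),np.degrees(np.arctan2(v[1],v[0])))
print(delta(s,[.4455,-.2133,.0245],-64.8))
E
```

```text
[ 0.44681003 -0.21241163]
0.03258392520184958 24.77941531095482
0.015139256694261867 -66.39597386152573
[ 0.44593508 -0.21290181]
0.0988169245168725 25.09533353604306
0.06121955668128101 -65.25314681612089
(array([-0.17554889, -0.34704898,  2.77017216]), np.float64(-0.737953173812059))
```

apply_moves(plan=[-0.2,-0.35,0.8,-0.5,0,0,0.8,0,0,0,0.6,0,0,0,0.2,0,0,0,0,0])

```text
t: 2.5
eef_pos: [0.4485, -0.2154, 0.0293]
ee_rot: [-179.6, -0.5, -65.1]
contact_force: [-0.9, -0.8, 0.6]
width: 0.597
```

```bash
python3 - <<'E'
from h import *
from cell import *
s=get_state();print(s['eef_pos'],s['ee_rot'],delta(s,[.4459,-.2130,.0245],-65))
E
```

```text
[ 0.44850439 -0.21542113  0.02929174] [-179.64995901   -0.52027697  -65.08597237] (array([-0.33363182,  0.13711676,  0.47533536]), np.float64(-0.08597237049775686))
```

apply_moves(plan=[-0.3,0.15,0.3,0,0,0,0.1,0,0,0,0,0])

```text
t: 2.75
eef_pos: [0.4457, -0.213, 0.0248]
ee_rot: [-179.7, -0.5, -65.1]
contact_force: [1.0, 1.4, 0.7]
width: 0.597
```

apply_moves(plan=[0,0,0,0,0,0,0,0,0,0,0,0,0,0,0,0,0,0,0,0], grip=0, grip_force=40)

```text
t: 3.17
eef_pos: [0.446, -0.2132, 0.0254]
ee_rot: [-179.6, -0.6, -65.1]
contact_force: [0.3, 0.0, -0.6]
width: 0.247
```

```bash
python3 - <<'E'
from h import *
from cell import *
s=get_state();print(s['eef_pos'],s['ee_rot'],s['width'],delta(s,[.4459,-.2130,.0245],-65))
E
```

```text
[ 0.44604482 -0.21323409  0.02536448] [-179.62750122   -0.56557756  -65.07116013] 0.2468278895197285 (array([-0.0281844 ,  0.00382601,  0.08615083]), np.float64(-0.07116013259224019))
```

apply_moves(plan=[0,0,0,0,0,0,0,0,0,0,0,0,0,0,0,0])

```text
t: 3.5
eef_pos: [0.4461, -0.2133, 0.0255]
ee_rot: [-179.6, -0.6, -65.1]
contact_force: [0.0, -0.4, 0.0]
width: 0.179
```

apply_moves(plan=[0,0,-1.0,0,0,0,-1.0,0,0,0,0,0])

```text
t: 3.75
eef_pos: [0.4452, -0.2126, 0.0466]
ee_rot: [-179.7, -0.5, -65.1]
contact_force: [1.5, -0.5, -0.6]
width: 0.176
```

```bash
python3 - <<'E'
from h import *
from cell import *
s=get_state();print(s['eef_pos'],s['ee_rot'],s['width'],s['contact_force'])
p,d=grab_frame('wrist');cv2.imwrite('pics/w4.png',cv2.resize(p[130:370,180:400][:,:,::-1],None,fx=2.5,fy=2.5));np.savez('w4.npz',p=p,d=d,pos=s['eef_pos'],rot=s['ee_rot'])
E
```

```text
[ 0.44522073 -0.2126445   0.04655249] [-179.68156721   -0.45232505  -65.07550691] 0.17611633578737995 [ 1.50501307 -0.48614837 -0.6290283 ]
```

View pics/w4.png

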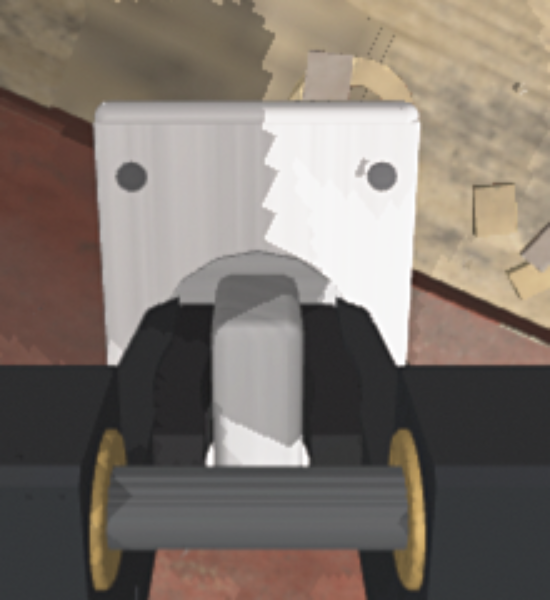

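```bash
python3 - <<'E'
from h import *
f=np.load('w4.npz');d=f['d'];H=calibration('wrist')['hand_eye'];c=calibration('wrist')
pts=[]
for a in range(125,400,10):
  for b in list(range(130,240,10)):
    u=int(180+a/2.5);v=int(130+b/2.5)
    if d[v,u]>0: pts.append(H[:3,:3]@(ray(c,u,v)*d[v,u])+H[:3,3])
pts=np.array(pts);A=np.c_[pts[:,:2],np.ones(len(pts))];k=np.linalg.lstsq(A,pts[:,2],rcond=None)[0];print('plane tool z=',k,'resid',np.std(A@k-pts[:,2]),'tilt deg',np.degrees(k[:2]))
def onpl(a,b):
    r=H[:3,:3]@ray(c,180+a/2.5-.3,130+b/2.5-.3);o=H[:3,3]
    t=(k@[o[0],o[1],1]-o[2])/(r[2]-k[0]*r[0]-k[1]*r[1]);return o+t*r
for n,a,b in [('cL',95,122),('cR',418,119),('sL',132,177),('sR',382,176),('eL',107,360),('eR',406,360),('fm',257,102)]: print(n,onpl(a,b).round(4))
# prior
f=np.load('w3.npz');s=dict(eef_pos=f['pos'],ee_rot=f['rot']);c=wcal(s)
P=[onplane(c,180+a/2.5-.3,130+b/2.5-.3,.006) for a,b in [(137,127),(353,125),(346,410),(152,412)]];print(np.round(P,4),np.mean(P,0))
for i,j in [(0,1),(1,2),(2,3),(3,0)]: print(np.linalg.norm(P[i]-P[j]))
E
```

```text
plane tool z= [ 0.00377912 -0.00303362  0.01991461] resid 0.000572272163432792 tilt deg [ 0.21652762 -0.17381388]
cL [-0.0304 -0.0459  0.0199]
cR [ 0.0304 -0.0465  0.0202]
sL [-0.0239 -0.0352  0.0199]
sR [ 0.0241 -0.0353  0.0201]
eL [-0.0309  0.004   0.0198]
eR [0.0309 0.0041 0.02  ]
fm [ 0.0001 -0.0497  0.0201]
[[ 0.4679 -0.1759  0.006 ]
 [ 0.4881 -0.2194  0.006 ]
 [ 0.4229 -0.2499  0.006 ]
 [ 0.4025 -0.2063  0.006 ]] [ 0.44533936 -0.21288117  0.006     ]
0.04791403708381403
0.0720168429393063
0.04816086444545753
0.07208411808702204
```

apply_moves(plan=[0,1,-3.5,0,0,2,-3.0,2,0,2,-3.0,4,0,2,-3.0,4,0,0,-2,4], grip_force=50)

```text
t: 4.22
eef_pos: [0.3733, -0.2356, 0.1881]
ee_rot: [179.7, 0.5, -79.4]
contact_force: [1.2, -0.8, -1.7]
width: 0.175
```

```bash
python3 - <<'E'
from h import *
from cell import *
s=get_state();print(s['eef_pos'],s['ee_rot'],s['width'],s['contact_force'],s['joint_positions'],delta(s,[.36,-.05,.21],-88.4))
E
```

```text
[ 0.37333467 -0.23558395  0.18807753] [179.72834828   0.49517682 -79.36024604] 0.17521499152150213 [ 1.17720525 -0.79619086 -1.69098261] [-4.77492790e+01 -2.45026737e+00  1.14020292e+02  3.02024317e-02
  6.89940680e+01  3.15988278e+01] (array([-18.50378768,  -2.10629642,  -2.04241614]), np.float64(9.039753956036009))
```

apply_moves(plan=[-3.0,0,-1,4,-3.5,0,-1,5,-3.6,0,0,0,-3.6,0,0,0,-3.6,0,0,0])

```text
t: 4.63
eef_pos: [0.364, -0.0676, 0.2174]
ee_rot: [-179.5, -0.3, -89.9]
contact_force: [1.1, -0.2, -0.5]
width: 0.178
```

```bash
python3 - <<'E'
from h import *
from cell import *
s=get_state();print(s['eef_pos'],s['ee_rot'],s['width'],s['contact_force'],s['joint_positions'],delta(s,[.375,.15,.21],-88.4))
E
```

```text
[ 0.36403324 -0.06763616  0.21741863] [-179.54089241   -0.34595601  -89.94843244] 0.1780906371767141 [ 1.09829399 -0.20742071 -0.54399921] [-2.90099739e+01 -1.64067996e+01  1.22148649e+02 -8.27085128e-02
  7.36888147e+01  6.09599071e+01] (array([-21.76670302,  -1.1113365 ,   0.61937086]), np.float64(-1.5484324440054138))
```

apply_moves(plan=[-3.8,0,0,0,-3.8,0,0,0,-3.8,0,0,0,-3.8,0,0,0,-3.8,0,0,0])

```text
t: 5.05
eef_pos: [0.3618, 0.1304, 0.2181]
ee_rot: [-179.1, -0.4, -90.2]
contact_force: [1.4, 0.2, -0.4]
width: 0.178
```

apply_moves(plan=[-2.5,0,0,-1.0,0,0,0,0,0,0,0,0])

```text
t: 5.3
eef_pos: [0.3597, 0.1631, 0.2183]
ee_rot: [-179.0, -0.3, -88.6]
contact_force: [0.4, 0.3, -1.4]
width: 0.177
```

```bash
python3 - <<'E'
from h import *
from cell import *
s=get_state();print(s['eef_pos'],s['ee_rot'],s['width'],s['contact_force'],s['joint_positions'])
p,d=grab_frame('wrist');cv2.imwrite('pics/w5.png',p[:,:,::-1]);np.savez('w5.npz',p=p,d=d,pos=s['eef_pos'],rot=s['ee_rot'])
E
```

```text
[0.35969236 0.16311989 0.21831703] [-179.00452054   -0.32452411  -88.60467983] 0.17707399121577064 [ 0.44500606  0.30809558 -1.40552411] [  7.37359054 -12.69084806 119.19668387  -0.44698627  72.53837102
  96.106021  ]
```

View pics/w5.png

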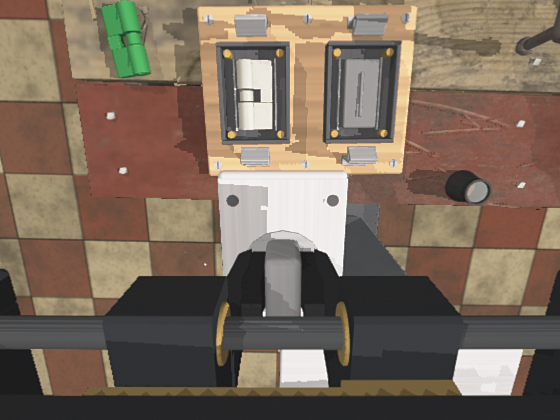

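```bash
python3 - <<'E'
from h import *
f=np.load('w5.npz');p=f['p']
cv2.imwrite('pics/w5z.png',cv2.resize(p[5:185,195:420][:,:,::-1],None,fx=3.5,fy=3.2,interpolation=cv2.INTER_CUBIC))
cv2.imwrite('pics/w5y.png',cv2.resize(p[5:180,205:305][:,:,::-1],None,fx=6,fy=3.4,interpolation=cv2.INTER_CUBIC))
E
```

```text
(no output)
```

View pics/w5z.png

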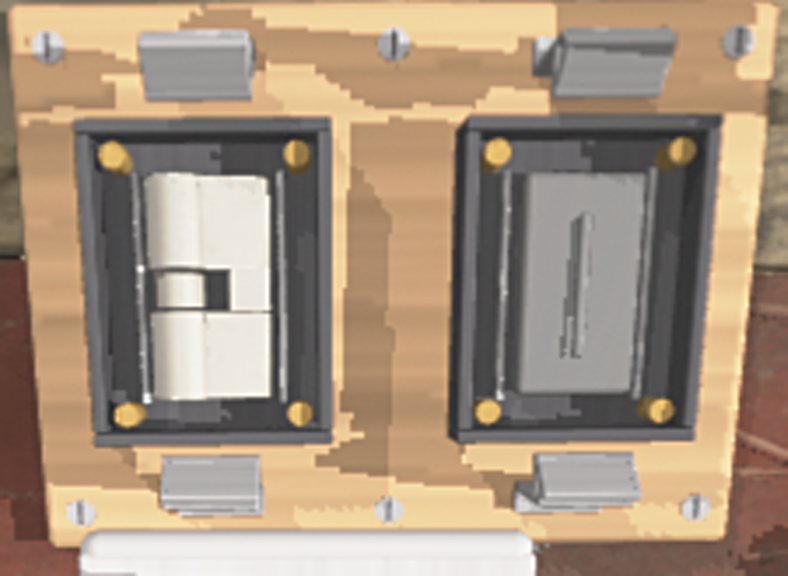

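View pics/w5y.png

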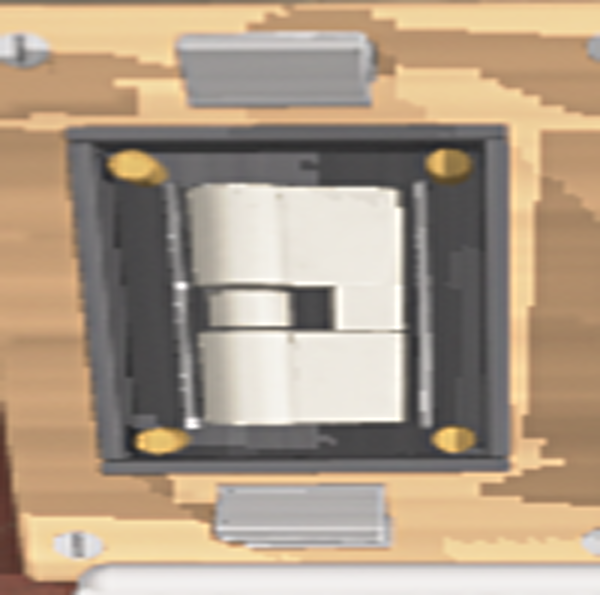

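```bash
python3 - <<'E'
from h import *
f=np.load('w5.npz');s=dict(eef_pos=f['pos'],ee_rot=f['rot']);c=wcal(s);d=f['d']
def rep(o,ox,oy,sx,sy,z):
    P=np.array([onplane(c,ox+(a+.5)/sx-.5,oy+(b+.5)/sy-.5,z)[:2] for a,b in o]);print(P.mean(0).round(4),P.round(4).tolist())
    for i in range(2): 
      v=(P[i]+P[(i+1)%4]-P[(i+2)%4]-P[(i+3)%4])/2;print(np.linalg.norm(v),np.degrees(np.arctan2(v[1],v[0])))
rep([(68,127),(508,126),(510,470),(103,472)],205,5,6,3.4,.034)
rep([(463,117),(720,115),(694,441),(461,440)],195,5,3.5,3.2,.034)
rep([(8,2),(778,2),(722,541),(52,545)],195,5,3.5,3.2,.012)
# inner cavity, rim depth check
for u,v in [(220,90),(286,90),(250,44),(255,141)]: print(pt(c,u,v,d[v,u]).round(4))
print('cam',(-c['R'].T@c['t']).round(3))
E
```

```text
[0.4521 0.1906] [[0.4953, 0.2245], [0.4972, 0.1596], [0.409, 0.1566], [0.4069, 0.2218]]
0.08838156538943044 1.8571961956209877
0.06506779332767372 -88.25997349191313
[0.4554 0.0914] [[0.4985, 0.1262], [0.5008, 0.061], [0.4118, 0.057], [0.4105, 0.1213]]
0.08855890508282506 2.869631371269746
0.0647643391820756 -88.40999731227642
[0.4538 0.1409] [[0.53, 0.2451], [0.5354, 0.0419], [0.378, 0.037], [0.3719, 0.2395]]
0.15788935864246437 1.9079547977032612
0.20296571317021384 -88.36985205015998
[0.4554 0.2223 0.0327]
[0.4567 0.1614 0.0347]
[0.4945 0.1944 0.0336]
[0.4099 0.1899 0.0333]
cam [0.435 0.166 0.348]
```

```bash
python3 - <<'E'
from h import *
from cell import *
s=get_state();print(s['t'],s['eef_pos'],s['ee_rot'],delta(s,[.4527,.1903,.10],-88.3))
E
```

```text
5.35 [0.3597783  0.16272718 0.21829945] [-179.00520737   -0.2999064   -88.67852943] (array([-2.60414036, -9.14672501, 11.97708227]), np.float64(-0.3785294305649245))
```

apply_moves(plan=[-1.2,-3.0,0,-0.3,-1.2,-3.0,0,0,-0.2,-3.0,1.5,0,0,0,2.5,0,0,0,2.0,0])

```text
t: 5.77
eef_pos: [0.4578, 0.1859, 0.1625]
ee_rot: [-178.3, -0.3, -88.8]
contact_force: [-0.5, 0.3, -2.8]
width: 0.178
```

apply_moves(plan=[0,0,2.0,0,0,0,1.0,0,0,0,0,0])

```text
t: 6.02
eef_pos: [0.4584, 0.1801, 0.1274]
ee_rot: [-178.7, -0.4, -89.3]
contact_force: [-0.7, 0.6, -1.8]
width: 0.176
```

```bash
python3 - <<'E'
from h import *
from cell import *
s=get_state();print(s['t'],s['eef_pos'],s['ee_rot'],delta(s,[.4527,.1903,.10],-88.3))
p,d=grab_frame('wrist');cv2.imwrite('pics/w6.png',p[:,:,::-1]);np.savez('w6.npz',p=p,d=d,pos=s['eef_pos'],rot=s['ee_rot'])
E
```

```text
6.0167 [0.45840425 0.18006957 0.12735868] [-178.7012134    -0.44776439  -89.25400304] (array([-1.05173172,  0.61874139,  2.71440495]), np.float64(-0.9540030439640077))
```

View pics/w6.png

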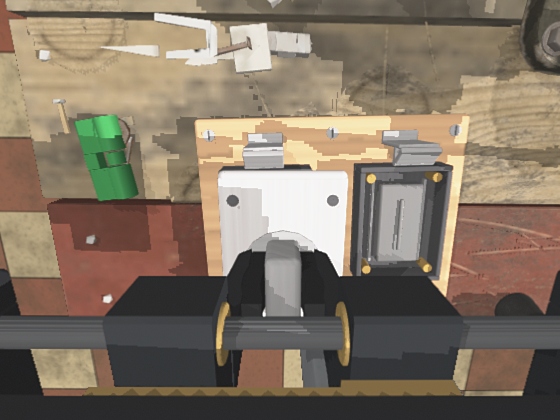

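apply_moves(plan=[-1.0,0.6,0.5,-0.9,0,0,0.5,0,0,0,0,0,0,0,0,0])

```text
t: 6.4
eef_pos: [0.4542, 0.1901, 0.1208]
ee_rot: [-178.4, -0.4, -88.4]
contact_force: [0.1, -0.1, -0.5]
width: 0.174
```

```bash
python3 - <<'E'
from h import *
from cell import *
s=get_state();print(s['t'],s['eef_pos'],s['ee_rot'],delta(s,[.4527,.1903,.09],-88.3))
E
```

```text
6.4 [0.45423227 0.19006437 0.12079314] [-178.36371756   -0.42957152  -88.37778704] (array([-0.05097724,  0.24035625,  3.07340807]), np.float64(-0.07778703960988764))
```

apply_moves(plan=[0,4.0,0,0,0,4.0,0,0,0,0,0,0])

```text
t: 6.65
eef_pos: [0.3728, 0.1878, 0.1179]
ee_rot: [-178.4, -0.4, -88.4]
contact_force: [-0.3, 0.1, -1.8]
width: 0.176
```

apply_moves(plan=[0,-0.8,0,0,0,-0.8,0,0,0,-0.8,0,0,0,-0.8,0,0,0,-0.8,0,0])

```text
t: 7.07
eef_pos: [0.4187, 0.1902, 0.1224]
ee_rot: [-177.9, -0.4, -88.2]
contact_force: [0.2, 0.2, -1.7]
width: 0.178
```

apply_moves(plan=[0,0,-3.5,0,0,0,-3.5,0,0,0,-3.5,0,0,0,0,0])

```text
t: 7.4
eef_pos: [0.4213, 0.1899, 0.2289]
ee_rot: [-178.3, -0.5, -88.4]
contact_force: [1.6, 1.3, -0.4]
width: 0.175
```

apply_moves(plan=[0,0,0.8,0,0,0,0.8,0,0,0,0.8,0,0,0,0.8,0,0,0,0,0])

```text
t: 7.82
eef_pos: [0.4251, 0.189, 0.192]
ee_rot: [-178.3, -0.5, -88.5]
contact_force: [-1.2, -0.3, -0.8]
width: 0.176
```

apply_moves(plan=[0,0,1.5,0,0,0,1.5,0,0,0,1.5,0,0,0,1.5,0,0,0,0,0])

```text
t: 8.23
eef_pos: [0.4224, 0.1877, 0.1229]
ee_rot: [-179.0, -0.6, -88.5]
contact_force: [0.4, 0.1, -1.2]
width: 0.178
```

apply_moves(plan=[0,2.0,-3.5,0,0,2.0,-3.5,0,0,2.0,-3.5,0,0,0,0,0])

```text
t: 8.57
eef_pos: [0.3537, 0.1857, 0.2211]
ee_rot: [179.3, -0.8, -88.6]
contact_force: [2.6, 1.2, -0.1]
width: 0.175
```

apply_moves(plan=[0,-2.0,0,0,0,-2.0,0,0,0,-2.0,0,0,0,-2.0,0,0,0,0,0,0])

```text
t: 8.98
eef_pos: [0.4356, 0.1886, 0.2232]
ee_rot: [179.7, -0.8, -88.4]
contact_force: [0.2, -0.0, -1.0]
width: 0.179
```

```bash
python3 - <<'E'
from h import *
from cell import *
s=get_state();print(s['t'],s['eef_pos'],s['ee_rot'],delta(s,[.4527,.1903,.09],-88.3))
E
```

```text
8.9833 [0.43555106 0.1885755  0.22315404] [179.65253977  -0.75731912 -88.43275906] (array([-0.30146564, -1.79966845, 13.30191296]), np.float64(-0.13275906090427725))
```

apply_moves(plan=[-0.15,-0.8,2.0,0,-0.15,-0.8,2.0,0,0,0,2.0,0,0,0,2.0,0,0,0,2.0,0])

```text
t: 9.4
eef_pos: [0.4542, 0.1912, 0.1228]
ee_rot: [180.0, -0.7, -88.5]
contact_force: [0.2, -1.3, -2.0]
width: 0.176
```

apply_moves(plan=[0,0,1.0,0,0,0,0,0,0,0,0,0])

```text
t: 9.65
eef_pos: [0.4492, 0.1903, 0.1073]
ee_rot: [179.3, -0.8, -88.4]
contact_force: [0.3, -0.0, -2.0]
width: 0.174
```

```bash
python3 - <<'E'
from h import *
from cell import *
s=get_state();print(s['t'],s['eef_pos'],s['ee_rot'],delta(s,[.4527,.1903,.09],-88.3))
p,d=grab_frame('wrist');cv2.imwrite('pics/w7.png',p[:,:,::-1]);np.savez('w7.npz',p=p,d=d,pos=s['eef_pos'],rot=s['ee_rot'])
cv2.imwrite('pics/w7z.png',cv2.resize(p[100:280,185:385][:,:,::-1],None,fx=3,fy=3,interpolation=cv2.INTER_CUBIC))
E
```

```text
9.65 [0.44919426 0.19034463 0.10730631] [179.32744745  -0.79343202 -88.44527879] (array([-0.00999375, -0.37061392,  1.72642685]), np.float64(-0.14527878834215358))
```

View pics/w7z.png

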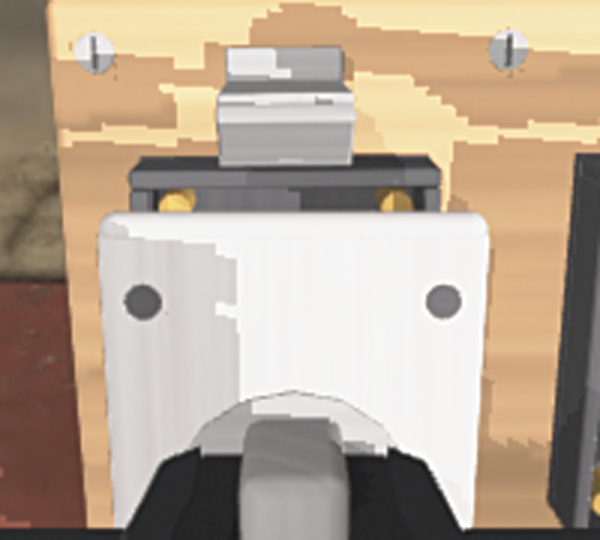

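```bash
python3 - <<'E'
from h import *
f=np.load('w7.npz');s=dict(eef_pos=f['pos'],ee_rot=f['rot']);c=wcal(s);d=f['d']
px=lambda a,b:(185+(a+.5)/3-.5,100+(b+.5)/3-.5)
L=onplane(c,*px(131,158),.034);Rr=onplane(c,*px(441,157),.034);print('far rim',L.round(4),Rr.round(4),np.linalg.norm(L-Rr))
v=L-Rr;yaw=np.degrees(np.arctan2(v[1],v[0]))-90;print('yaw',yaw)
u=np.array([np.cos(np.radians(1.7)),np.sin(np.radians(1.7))]);print('case centre',(L+Rr)[:2]/2-u*.045)
for h,n in [(.0425-.003,'nose'),(.0425,'nosec')]:
    a=onplane(c,*px(219,165),h);b=onplane(c,*px(353,165),h);print(n,a.round(4),b.round(4),np.linalg.norm(a-b),'centre47',((a+b)/2)[:2]-u*.047)
# cover
k=np.array([0,0,0.0])
H=c['hand_eye'];pts=[]
for a in range(125,470,12):
  for b in range(240,380,10):
    U,V=map(int,px(a,b)); 
    if d[V,U]>0: pts.append(H[:3,:3]@(ray(c,U,V)*d[V,U])+H[:3,3])
pts=np.array(pts);A=np.c_[pts[:,:2],np.ones(len(pts))];k=np.linalg.lstsq(A,pts[:,2],rcond=None)[0];print('plane',k)
def onpl(a,b):
    r=H[:3,:3]@ray(c,*px(a,b));o=H[:3,3];t=(k@[o[0],o[1],1]-o[2])/(r[2]-k[0]*r[0]-k[1]*r[1]);return o+t*r
S=[onpl(143,302),onpl(443,301)];print('screws tool',np.round(S,4))
Rt=Ro.from_euler('xyz',s['ee_rot'],degrees=True).as_matrix()
ct=np.array([(S[0][0]+S[1][0])/2,(S[0][1]+S[1][1])/2+.036,.020]);print('cover centre world',(Rt@ct+s['eef_pos']).round(4))
w=Rt@(S[0]-S[1]);print('cover yaw',np.degrees(np.arctan2(w[1],w[0]))-90)
n=Rt@np.array([k[0],k[1],-1]);print('tilt normal',np.degrees(n[:2]))
E
```

```text
far rim [0.4988 0.2245 0.034 ] [0.5007 0.1603 0.034 ] 0.06428029646695087
yaw 1.626464390619077
case centre [0.45478195 0.1910521 ]
nose [0.4987 0.206  0.0395] [0.4994 0.1789 0.0395] 0.02708450679406574 centre47 [0.45203621 0.19106619]
nosec [0.4991 0.2058 0.0425] [0.4998 0.1792 0.0425] 0.0266688175894164 centre47 [0.45247876 0.19109789]
plane [ 0.00427228 -0.00365444  0.01987053]
screws tool [[-0.0243 -0.0353  0.0199]
 [ 0.0237 -0.0354  0.0201]]
cover centre world [0.4483 0.1903 0.0873]
cover yaw 1.6770658153226918
tilt normal [0.86669877 0.57228355]
```

apply_moves(plan=[-0.05,-0.2,0.2,0,0,-0.15,0.3,0,0,0,0.3,0,0,0,0.3,0,0,0,0,0])

```text
t: 10.12
eef_pos: [0.4561, 0.1916, 0.1]
ee_rot: [179.8, -0.7, -88.4]
contact_force: [-0.1, -0.2, -1.7]
width: 0.179
```

```bash
cat > st.py <<'E'
from h import *
from cell import *
import sys
s=get_state();print(s['t'],s['eef_pos'],s['ee_rot'],s['contact_force'],delta(s,[.4532,.1909,.06],-88.35))
E
python3 st.py
```

```text
10.1167 [0.45610543 0.1915758  0.09999515] [179.81433091  -0.72739483 -88.42971733] [-0.07831614 -0.2312686  -1.68242654] (array([0.00881398, 0.27932276, 4.00087511]), np.float64(-0.07971733271583048))
```

apply_moves(plan=[0,0.2,0.3,0,0,0,0.4,0,0,0,0.4,0,0,0,0.2,0,0,0,0,0])

```text
t: 10.53
eef_pos: [0.4541, 0.1914, 0.086]
ee_rot: [179.9, -0.7, -88.4]
contact_force: [0.5, -0.1, -2.3]
width: 0.174
```

```bash
python3 st.py
```

```text
10.5333 [0.45405402 0.19138692 0.08602192] [179.85789154  -0.72075831 -88.42786411] [ 0.53144659 -0.0882633  -2.28729982] (array([0.01359286, 0.08025039, 2.60277575]), np.float64(-0.07786411042499708))
```

apply_moves(plan=[0,0.1,0.3,0,0,0,0.2,0,0,0,0,0])

```text
t: 10.78
eef_pos: [0.4527, 0.1912, 0.0802]
ee_rot: [179.8, -0.7, -88.4]
contact_force: [0.8, 0.1, -1.9]
width: 0.184
```

```bash
python3 - <<'E'
from h import *
from cell import *
s=get_state();print(s['t'],s['eef_pos'],s['ee_rot'],delta(s,[.4532,.1909,.06],-88.35))
p,d=grab_frame('wrist');np.savez('w8.npz',p=p,d=d,pos=s['eef_pos'],rot=s['ee_rot'])
cv2.imwrite('pics/w8z.png',cv2.resize(p[100:280,185:385][:,:,::-1],None,fx=3,fy=3,interpolation=cv2.INTER_CUBIC))
p,d=grab_frame('scene');np.savez('sc8.npz',p=p,d=d)
cv2.imwrite('pics/sc8z.png',cv2.resize(p[200:320,180:320][:,:,::-1],None,fx=5,fy=5,interpolation=cv2.INTER_CUBIC))
E
```

```text
10.7833 [0.45272986 0.19124188 0.08020308] [179.81970581  -0.72502929 -88.43037951] (array([ 0.00989585, -0.05241794,  2.02043988]), np.float64(-0.08037950728095211))
```

View pics/w8z.png

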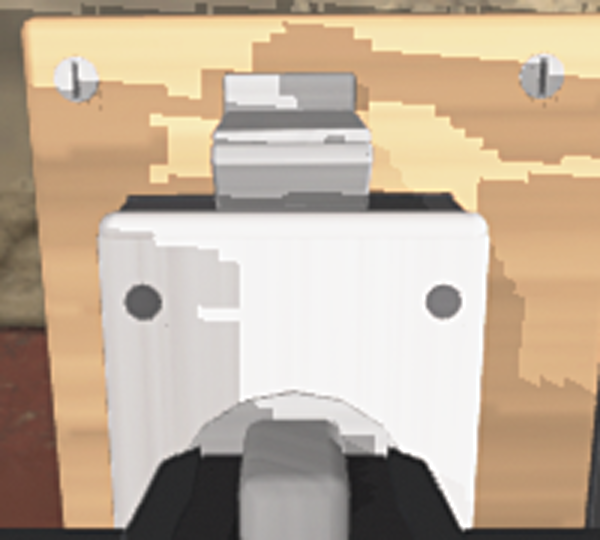

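View pics/sc8z.png

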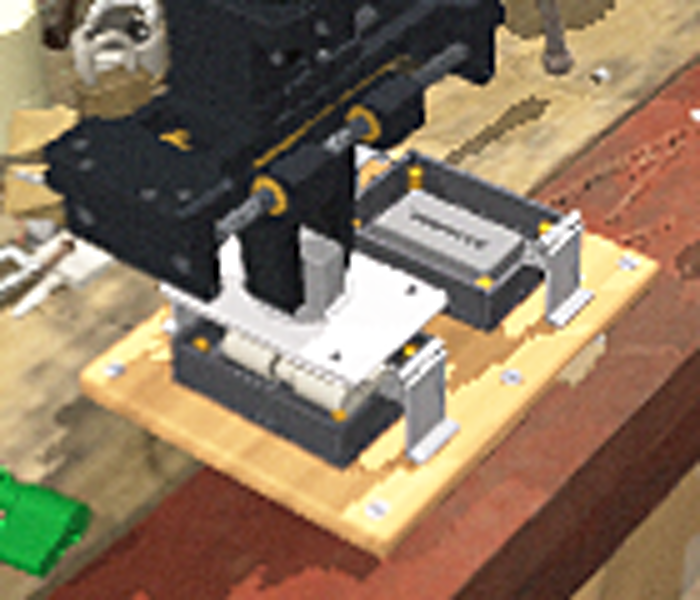

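```bash
python3 - <<'E'
from h import *
f=np.load('w8.npz');s=dict(eef_pos=f['pos'],ee_rot=f['rot']);c=wcal(s);d=f['d']
px=lambda a,b:(185+(a+.5)/3-.5,100+(b+.5)/3-.5)
for b in [115,125,133,140,144,150,160,170,180,190,200]:
    U,V=map(lambda q:int(round(q)),px(290,b)); X=pt(c,U,V,d[V,U]);print(b,X.round(4))
a=onplane(c,*px(214,142),.056);b=onplane(c,*px(371,141),.056);u=np.array([np.cos(.029),np.sin(.029)]);print(((a+b)/2)[:2]-u*.056,np.linalg.norm(a-b))
Rt=Ro.from_euler('xyz',s['ee_rot'],degrees=True).as_matrix();print('cover',Rt@[-.0003,.0007,.026]+s['eef_pos'])
E
```

```text
115 [0.5142 0.1933 0.0262]
125 [0.5142 0.1934 0.043 ]
133 [0.5135 0.1935 0.0499]
140 [0.5125 0.1934 0.0503]
144 [0.512  0.1935 0.0538]
150 [0.5111 0.1934 0.0547]
160 [0.51   0.1934 0.0566]
170 [0.5081 0.1934 0.0531]
180 [0.5057 0.1933 0.05  ]
190 [0.5039 0.1932 0.048 ]
200 [0.5021 0.1931 0.0464]
[0.45682868 0.19131981] 0.024560165150530406
cover [0.45194914 0.19119149 0.05420369]
```

apply_moves(plan=[0,-0.1,0.3,0,0,0,0.3,0,0,0,0.2,0], grip_force=60)

```text
t: 11.13
eef_pos: [0.4547, 0.1913, 0.0727]
ee_rot: [179.9, -0.7, -88.4]
contact_force: [-2.9, -0.8, 3.2]
width: 0.175
```

```bash
python3 st.py
```

```text
11.1333 [0.45470607 0.19134642 0.07271784] [179.94080732  -0.70662756 -88.42969913] [-2.87867979 -0.79274077  3.19664508] (array([0.02481022, 0.15045932, 1.27234313]), np.float64(-0.07969912817918612))
```

apply_moves(plan=[0,0.1,0.3,0,0,0,0.4,0])

```text
t: 11.3
eef_pos: [0.4545, 0.1915, 0.0666]
ee_rot: [-180.0, -0.7, -88.4]
contact_force: [-1.4, 0.2, 6.0]
width: 0.175
```

```bash
python3 st.py
```

```text
11.3 [0.45451899 0.19148562 0.06657167] [-179.9665676    -0.69238447  -88.41811931] [-1.42478158  0.15864847  5.98157492] (array([0.04695278, 0.13384889, 0.65770403]), np.float64(-0.0681193050595823))
```

apply_moves(plan=[0,0.1,0.4,0,0,0,0.4,0])

```text
t: 11.47
eef_pos: [0.4536, 0.1914, 0.0592]
ee_rot: [-180.0, -0.7, -88.4]
contact_force: [-29.0, -6.8, 78.0]
width: 0.177
```

```bash
python3 st.py
```

```text
11.4667 [0.45357156 0.19140786 0.05922094] [-179.97356592   -0.70499163  -88.40047277] [-29.00243285  -6.8439381   78.0258129 ] (array([ 0.05068358,  0.0385231 , -0.07730568]), np.float64(-0.05047276748405238))
```

apply_moves(plan=[0,0,0.1,0])

```text
t: 11.55
eef_pos: [0.4535, 0.1914, 0.0594]
ee_rot: [180.0, -0.7, -88.4]
contact_force: [-10.8, -2.1, 24.8]
width: 0.174
```

```bash
python3 st.py
```

```text
11.55 [0.45345889 0.1913939  0.05938684] [179.9633309   -0.72809659 -88.38405025] [-10.80133581  -2.09243443  24.80034504] (array([ 0.04941527,  0.02731059, -0.06067564]), np.float64(-0.03405025208326151))
```

apply_moves(plan=[0,0.05,0.15,0,0,0,0.15,0])

```text
t: 11.72
eef_pos: [0.4535, 0.1914, 0.0594]
ee_rot: [180.0, -0.8, -88.4]
contact_force: [-11.0, -3.2, 22.7]
width: 0.177
```

```bash
python3 - <<'E'
from h import *
from cell import *
s=get_state();print(s['t'],s['eef_pos'],s['ee_rot'],s['contact_force'])
p,d=grab_frame('wrist');np.savez('w9.npz',p=p,d=d,pos=s['eef_pos'],rot=s['ee_rot'])
cv2.imwrite('pics/w9z.png',cv2.resize(p[100:280,185:385][:,:,::-1],None,fx=3,fy=3,interpolation=cv2.INTER_CUBIC))
p,d=grab_frame('scene');np.savez('sc9.npz',p=p,d=d)
cv2.imwrite('pics/sc9z.png',cv2.resize(p[200:320,180:320][:,:,::-1],None,fx=5,fy=5,interpolation=cv2.INTER_CUBIC))
s=get_state();print(s['t'],s['eef_pos'],s['ee_rot'],s['contact_force'])
E
```

```text
11.7167 [0.45347788 0.19141399 0.05940007] [179.96925328  -0.753649   -88.36607005] [-11.00984296  -3.24101196  22.6754144 ]
11.8167 [0.45345052 0.19138209 0.05939833] [179.9668391   -0.75521777 -88.36987532] [-9.85289822 -3.57067126 22.62717203]
```

View pics/w9z.png

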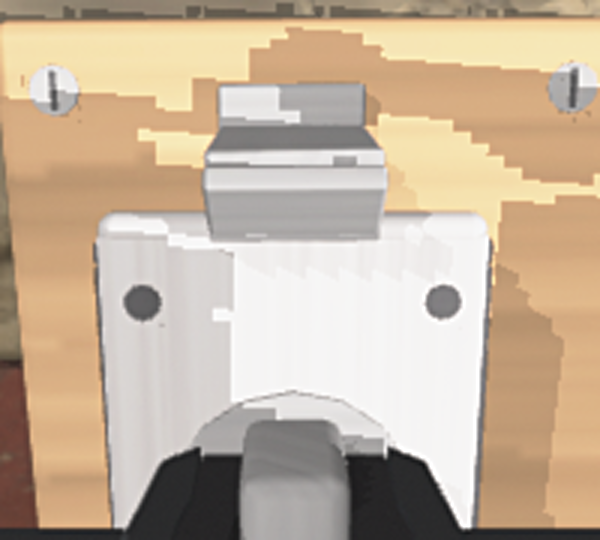

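View pics/sc9z.png

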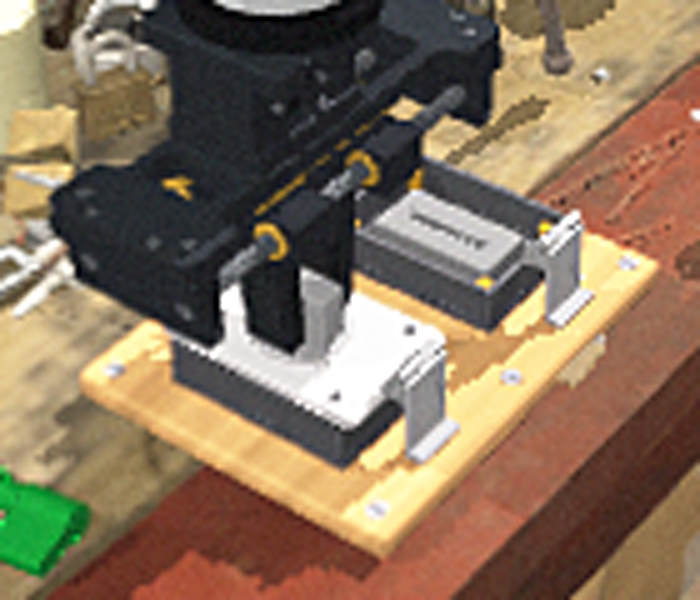

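```bash
python3 - <<'E'
from h import *
f=np.load('w9.npz');s=dict(eef_pos=f['pos'],ee_rot=f['rot']);c=wcal(s);d=f['d']
px=lambda a,b:(185+(a+.5)/3-.5,100+(b+.5)/3-.5)
def fit(P):
    P=np.array(P);A=np.c_[P[:,:2]-P[:,:2].mean(0),np.ones(len(P))];k=np.linalg.lstsq(A,P[:,2],rcond=None)[0];return P.mean(0).round(4),np.degrees(k[:2]).round(2)
P=[]
for a in range(125,470,12):
  for b in range(250,380,10):
    U,V=map(int,px(a,b))
    if d[V,U]>0:P.append(pt(c,U,V,d[V,U]))
print('wrist plate top z, slopes deg',fit(P))
S=[onplane(c,*px(142,302),.04),onplane(c,*px(443,301),.04)];u=np.array([np.cos(.029),np.sin(.029)])
print('cover centre',((S[0]+S[1])/2)[:2]-.036*u)
a=onplane(c,*px(206,239),.0400);b=onplane(c,*px(384,239),.0400);print('nose',a,b,((a+b)/2)[:2]-u*.047)
f=np.load('sc9.npz');d=f['d'];c=calibration('scene')
for n,a,b in [('near',335,395),('near',410,335),('mid',340,370),('left',240,330),('right',400,340)]:
    U,V=int(180+a/5),int(200+b/5);print(n,pt(c,U,V,d[V,U]).round(4))
E
python3 st.py
```

```text
wrist plate top z, slopes deg (array([0.4875, 0.1926, 0.0397]), array([ 0.02, -0.14]))
cover centre [0.45295193 0.19145335]
nose [0.49873008 0.2063289  0.04      ] [0.49944411 0.17852005 0.04      ] [0.45210686 0.19106167]
near [0.4148 0.2128 0.0392]
near [0.4136 0.1674 0.0391]
mid [0.4223 0.2008 0.0394]
left [0.4686 0.2081 0.0406]
right [0.4158 0.1711 0.0379]
11.8167 [0.45345052 0.19138209 0.05939833] [179.9668391   -0.75521777 -88.36987532] [-9.85289822 -3.57067126 22.62717203] (array([ 0.0482653 ,  0.02644819, -0.05952072]), np.float64(-0.01987531512028795))
```

```bash
python3 -c "
from cell import *
print(close_job()); s=get_state(); print(s['t'],s['eef_pos'],s['contact_force'],s['width'])"
```

```text
the job is handed in; nothing more can be done
None
the job is handed in; nothing more can be done
```

The cover is snapped onto the left case, the one with the lock cylinder. I handed the job in at about 11.8 s with the gripper still pressing it down. I picked it up by its knob and carried it round the vice on the robot side.

**Last checks before hand-in:**
- **Seat height and level:** the top of the cover measured 39.7 mm above the bench in the wrist camera, against 40 mm expected. It was level within about 0.2°. A few rougher points from the scene camera read 38–40.5 mm.
- **Centring:** the cover was about 1 mm from the case's centre, and the tool was turned to within about 0.1° of the case's angle.
- **Clips:** the wrist camera shows the far clip over its end. The scene camera shows the near end down at seat height under its clip, but less clearly.
- **Push and grip:** the downward push held steady at about 22.6 N and the grip was set to 60 N. The other case was left open, and I saw nothing else move.

**What was off:**
- **Force spike:** the snap-in gave a brief wrist force of about 84 N, below the 120 N limit.
- **Side load:** a sideways force of about 10 N remained on the tool.
- **Tool tilt:** the tool drifted up to 2° in tilt while carrying. I worked it back before placing, and about 0.75° was left at the end.
- **Case position:** my estimates of the case's centre along x varied by about 2 mm between features, within the 6 mm tolerance.

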